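# Let out the tube reader's sample tray with the paired release buttons

### The job

Let the sample tray out of the cream tube reader: press its two blue release buttons together, one fingertip on each, and keep both held down until the tray has slid all the way out by itself; then let go and move clear. Do not touch the tray, do not press the heat block's grey buttons, and do not pick up or shift anything else on the bench.

Things in the scene. Friction and masses are not known exactly. Their poses are not given: they have to be found in the camera images.
- reader: The tube reader: cream box, 220 mm deep (its x), 200 mm wide (its y), deck 90 mm above the bench, fixed. Origin at the centre of its underside; its front, where the tray comes out, faces its own -x; its y points to its left as seen by the robot. The two blue release buttons stand on the grey panel of the deck, at x = -50 mm, y = +29 mm and -29 mm; 58 mm from centre to centre. A dark display lies flat at the rear right of the deck.
- release_left_top (a point): Left blue release button (the reader's +y side): the top face's centre. The cap is 24 mm across; unpressed its top is 20 mm above the deck (110 mm above the bench), fully pressed 12 mm above it. The metal collar round it is 36 mm across and 4 mm high.
- release_right_top (a point): Right blue release button (the reader's -y side): the top face's centre. The cap is 24 mm across; unpressed its top is 20 mm above the deck (110 mm above the bench), fully pressed 12 mm above it. The metal collar round it is 36 mm across and 4 mm high.
- release_left (a joint): Left release button: 0 up, 0.008 m fully down; springs back. About 1.4 N starts it, 4.6 N holds it fully down (each button). The latch on its side is free from about 0.005 on.
- release_right (a joint): Right release button: 0 up, 0.008 m fully down; springs back. About 1.4 N starts it, 4.6 N holds it fully down (each button). The latch on its side is free from about 0.005 on.
- tray (a joint): The reader's spring-driven sample tray: 0 shut, 0.09 m all the way out. It moves only while both release buttons are held down, and then slides out by itself, slowly, in 2 to 3 s; if a button is let go too early it is caught part-way (at about 0.03 or 0.06) until both are held again. Once out it stays out.
- tray_front (a point): Centre of the tray's cream front panel (120 mm wide, 58 mm high, centre 39 mm above the bench); the tray moves along the reader's -x, carrying a black block of capped tubes.
- heater: Heat block: grey box with an aluminium tube block on top, 200 mm deep (its x), 170 mm wide, 72 mm high (block 92 mm, tube caps 102 mm), fixed. Origin at the centre of its underside; its two grey buttons are on top near its front (x = -60 mm, y = +-24 mm).
- heat_up (a joint): One of the heat block's two grey buttons (18 mm across, 48 mm apart); 0 up, 0.004 m fully down. Must not be pressed.
- heat_down (a joint): One of the heat block's two grey buttons (18 mm across, 48 mm apart); 0 up, 0.004 m fully down. Must not be pressed.
- petri: Closed petri dish, 58 mm across, 15 mm high, lying on the rear left of the reader's deck; origin at the centre of its underside. Leave alone.
- flask: Conical green glass flask, 72 mm across, 120 mm high; origin at the centre of its underside. Leave alone.
- beaker: Yellow beaker, 68 mm across, 90 mm high; origin at the centre of its underside. Leave alone.
- reagent: Amber reagent bottle with blue cap, 60 mm across, 130 mm high; origin at the centre of its underside. Leave alone.
- tube_rack: Steel test tube rack with capped tubes, 70 x 130 mm, 97 mm high; origin at the centre of its underside. Leave alone.

How it is judged:
On the way, in this order (a step that is already met when the one before it is completed fails the run):
1. both blue release buttons are down together, tray not yet half-way out (value of joint each of release_left, release_right above 0.005 m and value of joint tray below 0.045 m), for 0.1 s.
2. the tray is all the way out while both buttons are still held down (value of joint each of release_left, release_right above 0.005 m and value of joint tray above 0.085 m), for 0.1 s.
At the end, for the whole second after the job is handed in: The tray is out by more than 85 of its 90 mm, both release buttons are up again (within 1.5 mm), and the loose things are at rest within 20 mm of where they stood (value of joint tray above 0.085 m and value of joint each of release_left, release_right below 0.0015 m and distance of each of petri, flask, beaker, reagent, tube_rack from where it was at the start of the episode below 0.02 m and linear speed of each of petri, flask, beaker, reagent, tube_rack below 0.02 m/s); the robot touches nothing.
It fails at once if the robot touches the tray (contact force between any of the fingers, the arm and tray above 0.5 N).
It fails at once if a grey heat block button is pressed (value of joint any of heat_up, heat_down above 0.002 m).
It fails at once if a bystander is picked up or shifted by more than 30 mm (distance of any of petri, flask, beaker, reagent, tube_rack from where it was at the start of the episode above 0.03 m).
It also fails if it takes over 38 s, if anything falls off the work surface, if the arm or the gripper's body presses on something with over 40 N, if the wrist force passes 120 N, or if a joint passes its speed limit or range.

### The arm

A 7-joint arm with a two-finger parallel gripper is mounted at the origin on the work surface. World frame = base frame: x ahead of the robot, y to its left, z up, the work surface at z = 0. Lengths are in m, angles in rad, forces in N, time in s.
With the tool pointing down it reaches from about 0.425 to 0.975 m from the base axis. Payload 16.7 kg.
Tool frame: the origin (TCP) lies at the very end of the fingers, on their centre line; the grasp point (between the pads) lies 19 mm behind it; y points along the fingers, z is the direction in which the jaws open and shut, and the axes are right-handed (so a half turn about y gives the same grasp; the last joint's range is limited). The gripper opens to 85 mm and grips with 20 to 120 N. Pads are 22 mm wide; open, the fingers measure 114 mm over their backs; the gripper's body (76 mm by 85 mm) begins 54 mm behind the grasp point. The pads swing forward as they close: fully open they stand 13 mm farther back than shut.
Start: joints at [0.994, 0.426, 0.074, 1.606, -0.034, 1.111, -0.067], TCP at [0.28, -0.614, 0.231] pointing down, gripper open.
Joint ranges: [-2.85, 2.85], [-0.5, 2.14], [-1.23, 1.37], [0.21, 2.46], [-1.02, 4.16], [0.16, 2.05], [-2.73, 2.73]. Speed limits (rad/s): [1.89, 1.89, 2.39, 2.39, 3.01, 3.01, 3.01].

### API

Orientations are given as a rotation vector (axis times angle).
In Python, from bench import bot gives the robot as it stands.
- The arm moves only by the tool carry_out, never from a script. Its argument "deltas" is a list that holds one entry, the list of rows, each a list of 6 numbers: the shift along the world's x, y, z scaled (see below), then the turn, a rotation vector about the world's x, y, z scaled (see below). In form: [[[tx, ty, tz, ax, ay, az], ...]]. A call has 1 to 12 rows; each row shifts and turns the pose as measured when the row begins; what a row does not reach is not made up. The controller multiplies each number of a shift by 0.05 m and each number of a turn by 30 degrees. A row lasts 1/8 s, in which the tool goes at most 62.5 mm and 10.7 degrees, less where a joint would pass 70% of its speed; a pose out of reach is approached as far as the arm can. A call with a number of a shift or a turn outside -1 to 1 is refused whole. A call with a gripper value outside its range is refused whole. "hand" is the gripper's target within -1 to 1 (shut at 1, half-way at 0, fully open at -1), set as the call begins (left out, the last holds). The fingers move at their own pace and stop on an object; the grip force is fixed at half the most. Time passes only in rows, so rows that do not move let the fingers close. It gives the time, the measured TCP pose, the force and the opening at its end, in the units of the state.
- bot.sense(): the state, without advancing time (a new reading comes with each control period).
- bot.snapshot(name): name is "side" or "top"; returns a dict with "frame" (420x560x3 uint8, red, green, blue), "K" (3x3 intrinsics, pixels), "k1" (the pictures are not rectified: a ray, as slopes to the right and down, at radius r is drawn at 1 + k1 r^2 times it, then the intrinsics apply), "xyz" and "rotation" of the camera in the world. Camera axes: x right, y up, looking along -z (the intrinsics and any distortion apply to the point x, -y, -z); pixel columns grow to the right and rows downward; lengths in m; the calibration is good to about 2 mm. A picture is of the moment at which its call begins. There is no depth.
- bot.sign_off(): hands the job in, once; it reports no verdict.
Trained networks look in a picture, given as the dict that the camera call returned (one of the last four; its "shot" number tells which), for a name from the list of things; names that differ only in an ending like _2 or _b are one class to them, and where a whole thing is asked for, a point or a joint stands for the part that bears it (a point fixed in the world has none). Each returns a list of dicts, best first, with "conf" (0 to 1); they miss things now and then, are a little off and sometimes report something else, mostly with a low value. They report only what shows in the picture. A call takes as long as a camera call.
- bot.trace(picture, name): "region" (420x560 bool, what is visible of it) and "pixel" ([row, column] in pixels, amid what is visible of it).
The state is a dict: "t": time; "joint_pos": joint angles; "dq": joint speeds; "tau": joint torques, N m; "eef_pos": TCP position; "ee_rot": TCP orientation; "contact_force": force on the tool from outside, world axes, zero at the start; "ft_torque": the same for the moment, N m; "opening": finger opening in m.
Only numpy, scipy, OpenCV 4.12 (cv2) and the standard library are available. Lean on these libraries where they do the work, as an engineer would, in place of code of your own. Each camera call takes 0.05 s, during which the arm holds its last target.

## Working session

There is one attempt and no reset: what is moved stays moved. The work goes in short steps, Python scripts to look and compute and a tool call to move; the robot and the scene stay as the last step left them, time stands still between calls to the robot, and variables do not carry over. Pictures are saved under pics/ and viewed, and the job is handed in when it is done.

Besides the shell and the picture viewer there is one more tool, called after "Request:" as a command line: name --argument value ..., lists and objects as JSON in quotes. carry_out: Moves the arm, as the interface text tells. Its arguments: {"type":"object","properties":{"deltas":{"type":"array"},"hand":{"type":"number"}},"required":["deltas"]}

```bash
ls; mkdir -p pics; cat > h.py <<'E'
import numpy as np, cv2
from bench import bot
from scipy.spatial.transform import Rotation as R
def Rc(p):
    r=np.array(p["rotation"],float)
    return r if r.shape==(3,3) else R.from_rotvec(r).as_matrix()
def ray(p,row,col):
    K=np.array(p["K"]);k=p["k1"]
    xd=(col-K[0,2])/K[0,0]; yd=(row-K[1,2])/K[1,1]
    u=cv2.undistortPoints(np.array([[[col,row]]],float),K,np.array([k,0,0,0,0.]))[0,0]
    d=np.array([u[0],-u[1],-1.]);d=Rc(p)@d
    return np.array(p["xyz"],float),d
def onz(p,row,col,z):
    o,d=ray(p,row,col); return o+d*(z-o[2])/d[2]
def proj(p,X):
    c=Rc(p).T@(np.array(X)-np.array(p["xyz"])); a=np.array([c[0],-c[1],-c[2]])
    q,_=cv2.projectPoints(a.reshape(1,1,3),np.zeros(3),np.zeros(3),np.array(p["K"]),np.array([p["k1"],0,0,0,0.])); return q[0,0][::-1]
E
python3 - <<'E'
from h import *
s=bot.sense(); print({k:np.round(v,3) for k,v in s.items()})
for n in("side","top"):
    p=bot.snapshot(n); cv2.imwrite(f"pics/{n}0.png",p["frame"][:,:,::-1])
    print(n,p["K"],p["k1"],p["xyz"],p["rotation"])
    for t in["reader","release_left_top","release_right_top","tray_front","heater","petri","flask","beaker","reagent","tube_rack"]:
        for d in bot.trace(p,t)[:2]: print(t,round(d["conf"],2),np.round(d["pixel"],1),d["region"].sum(), np.round(onz(p,*d["pixel"],0.11),3))
E
```

```text
pics
{'t': np.float64(0.0), 'joint_pos': array([ 0.993,  0.427,  0.074,  1.607, -0.034,  1.111, -0.067]), 'dq': array([ 0.002, -0.001, -0.   , -0.   , -0.001,  0.001, -0.   ]), 'tau': array([ 2.0000e-03, -9.4984e+01,  3.7620e+00, -4.6352e+01,  1.9000e-02,
        1.0000e-02,  0.0000e+00]), 'eef_pos': array([ 0.28 , -0.614,  0.231]), 'ee_rot': array([-0.432,  1.987, -1.984]), 'contact_force': array([-0.706,  0.117, -0.673]), 'ft_torque': array([ 0.022,  0.047, -0.005]), 'opening': np.float64(0.085)}
side [[447.78290515   0.         277.28725875]
 [  0.         447.78290515 211.32749035]
 [  0.           0.           1.        ]] -0.08073686915918937 [0.21377454 0.76985016 0.97725663] [ 0.21826778 -1.01815112 -2.49598965]
reader 0.82 [279.  245.7] 7168 [0.544 0.244 0.11 ]
reader 0.25 [262.  263.6] 74 [0.53 0.18 0.11]
release_right_top 0.18 [144.8 333.3] 486 [ 0.552 -0.335  0.11 ]
heater 0.7 [189.9 326.8] 3639 [ 0.491 -0.13   0.11 ]
petri 0.95 [287.7 211.1] 421 [0.603 0.302 0.11 ]
petri 0.41 [264.4 265.3] 99 [0.523 0.184 0.11 ]
flask 0.62 [141.8 334.5] 505 [ 0.555 -0.352  0.11 ]
beaker 
[... 214 characters left out ...]
.51666996   0.         282.29282235]
 [  0.         449.51666996 207.26054815]
 [  0.           0.           1.        ]] -0.06613495997657291 [ 0.46791028 -0.01521582  1.34237523] [ 0.08852168 -0.05890501 -1.56908458]
reader 0.74 [212.2 211.9] 5446 [0.57  0.203 0.11 ]
release_right_top 0.39 [228.2 223.2] 48 [0.526 0.171 0.11 ]
tray_front 0.5 [142.2 290.8] 1260 [ 0.767 -0.015  0.11 ]
heater 0.68 [231.9 353.7] 4349 [ 0.516 -0.187  0.11 ]
petri 0.89 [196.6 181.5] 342 [0.614 0.289 0.11 ]
flask 0.83 [203. 430.] 547 [ 0.596 -0.4    0.11 ]
beaker 0.79 [239.4 142.3] 486 [0.495 0.396 0.11 ]
reagent 0.69 [232.7 429.5] 428 [ 0.514 -0.396  0.11 ]
tube_rack 0.97 [144.1 291.4] 1254 [ 0.761 -0.017  0.11 ]
```

```bash
python3 - <<'E'
import cv2
a=cv2.imread("pics/top0.png"); b=cv2.imread("pics/side0.png")
cv2.imwrite("pics/top0c.png",cv2.resize(a[160:290,140:310],None,fx=4,fy=4,interpolation=cv2.INTER_CUBIC))
cv2.imwrite("pics/side0c.png",cv2.resize(b[220:370,170:340],None,fx=4,fy=4,interpolation=cv2.INTER_CUBIC))
E
```

```text
(no output)
```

View pics/top0.png

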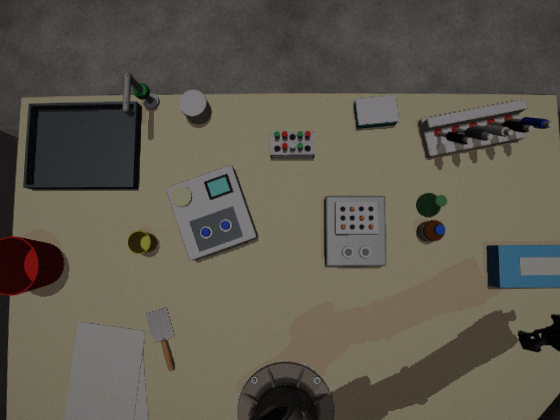

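View pics/side0.png

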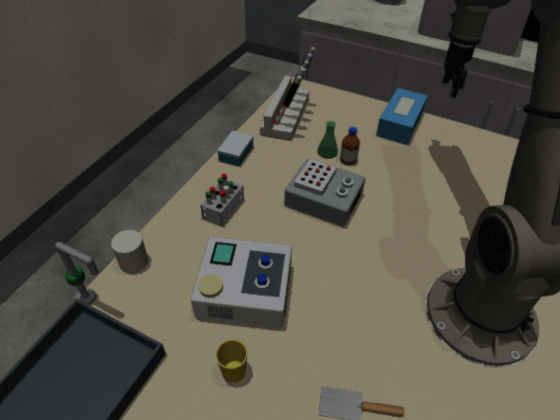

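View pics/top0c.png

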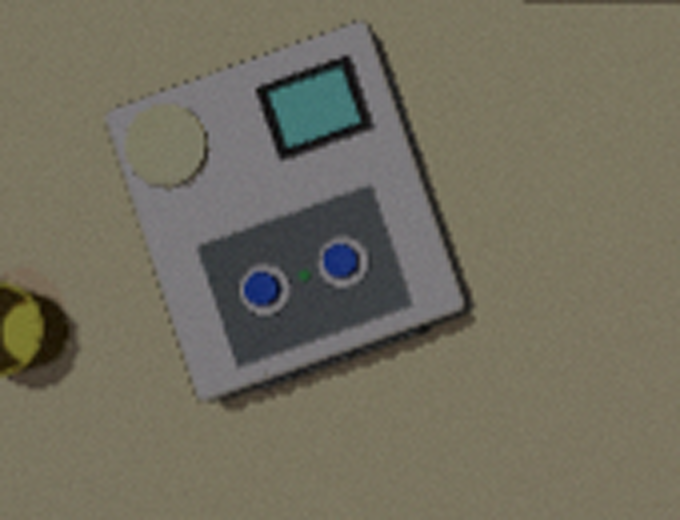

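View pics/side0c.png

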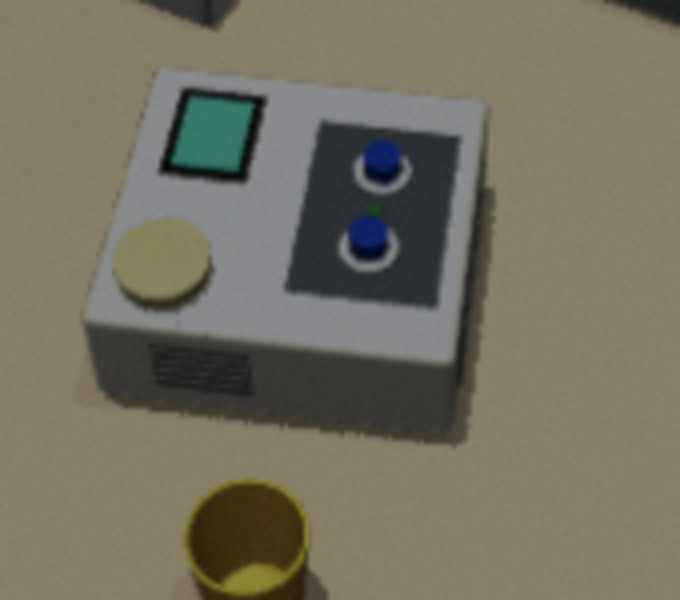

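```bash
cat > m.py <<'E'
from h import *
def blobs(p):
    f=p["frame"].astype(int); m=((f[:,:,2]-np.maximum(f[:,:,0],f[:,:,1]))>50).astype(np.uint8)
    n,l,s,c=cv2.connectedComponentsWithStats(m)
    return [(s[i,4],c[i][1],c[i][0]) for i in range(1,n) if s[i,4]>=8]
E
python3 - <<'E'
from m import *
P={}
for n in("side","top"):
    p=bot.snapshot(n);P[n]=p
    for a,r,c in blobs(p): print(n,a,round(r,1),round(c,1),np.round(onz(p,r,c,.11),4),np.round(onz(p,r,c,.104),4))
s=bot.sense(); M=R.from_rotvec(s["ee_rot"]).as_matrix(); print(M.round(3))
p=P["top"]
# deck corners clicks (crop px)/4
for x,y in[(107,110),(367,22),(466,306),(203,400)]:
    print(np.round(onz(p,160+(y+.5)/4-.5,140+(x+.5)/4-.5,.09),4))
E
```

```text
side 23 129.1 352.8 [ 0.5265 -0.4457  0.11  ] [ 0.5287 -0.4541  0.104 ]
side 46 258.3 265.1 [0.5325 0.1677 0.11  ] [0.5347 0.1636 0.104 ]
side 51 277.7 261.6 [0.5129 0.2231 0.11  ] [0.515  0.2193 0.104 ]
top 15 122.1 542.8 [ 0.8271 -0.7335  0.11  ] [ 0.8288 -0.737   0.104 ]
top 49 224.7 224.4 [0.5358 0.1674 0.11  ] [0.5362 0.1683 0.104 ]
top 66 229.2 440.0 [ 0.5233 -0.4251  0.11  ] [ 0.5236 -0.4271  0.104 ]
top 47 231.7 204.7 [0.5165 0.222  0.11  ] [0.5168 0.2231 0.104 ]
[[-0.91  -0.     0.415]
 [-0.415  0.    -0.91 ]
 [-0.    -1.    -0.   ]]
[0.6434 0.3376 0.09  ]
[0.7058 0.153  0.09  ]
[0.5051 0.0813 0.09  ]
[0.4392 0.2647 0.09  ]
```

Request:
carry_out --deltas '[[[0.6, 0.6, 0.4, 0, 0, 0], [0.7, 0.9, 0.3, 0, 0, 0], [0.7, 0.9, 0.2, 0, 0, 0], [0.7, 0.9, 0, 0, 0, 0], [0.6, 0.9, 0, 0, 0, 0], [0.5, 1, 0, 0, 0, 0], [0.3, 1, 0, 0, 0, 0], [0.2, 1, 0, 0, 0, 0], [0, 1, 0, 0, 0, 0], [0, 1, 0, 0, 0, 0], [0, 1, 0, 0, 0, 0], [0, 1, 0, 0, 0, 0]]]' --hand -0.08

```text
t: 2.7
eef_pos: [0.4981, -0.0388, 0.2786]
ee_rot: [-0.423, 1.985, -1.991]
contact_force: [-0.4, 0.2, 0.0]
opening: 0.0459
```

Request:
carry_out --deltas '[[[0.2, 0.9, -0.1, 0, 0, -0.05], [0.2, 0.9, -0.2, 0, 0, -0.05], [0.1, 0.9, -0.3, 0, 0, -0.05], [0.1, 0.8, -0.3, 0, 0, -0.03], [0, 0.6, -0.3, 0, 0, 0], [0, 0.2, 0, 0, 0, 0], [0, 0, 0, 0, 0, 0], [0, 0, 0, 0, 0, 0]]]'

```text
t: 3.7
eef_pos: [0.5286, 0.1854, 0.2192]
ee_rot: [-0.33, 2.038, -2.045]
contact_force: [-0.1, -0.8, 0.7]
opening: 0.0463
```

```bash
python3 - <<'E'
from h import *
s=bot.sense(); M=R.from_rotvec(s["ee_rot"]).as_matrix(); print(s["eef_pos"],s["opening"],s["contact_force"],M.round(3),np.degrees(np.arctan2(M[1,2],M[0,2])), s["joint_pos"].round(2), np.array([.525,.194,.14])-s["eef_pos"])
E
```

```text
[0.52863137 0.18535935 0.21923972] 0.04634656519922341 [-0.09245854 -0.75082257  0.6969235 ] [[-0.947  0.007  0.321]
 [-0.321 -0.002 -0.947]
 [-0.006 -1.     0.004]] -71.26359281713894 [-0.11  0.28 -0.42  1.86  0.14  1.02 -1.82] [-0.00363137  0.00864065 -0.07923972]
```

Request:
carry_out --deltas '[[[-0.07, 0.17, -0.5, 0, 0, 0.03], [0, 0, -0.6, 0, 0, 0], [0, 0, -0.3, 0, 0, 0], [0, 0, 0, 0, 0, 0], [0, 0, 0, 0, 0, 0]]]'

```text
t: 4.32
eef_pos: [0.528, 0.1894, 0.1513]
ee_rot: [-0.332, 2.029, -2.039]
contact_force: [0.7, 0.3, 0.7]
opening: 0.0461
```

```bash
python3 - <<'E'
from h import *
s=bot.sense(); M=R.from_rotvec(s["ee_rot"]).as_matrix(); print(s["eef_pos"],s["contact_force"],M.round(3))
for n,(r0,c0) in dict(top=(160,140),side=(200,180)).items():
    p=bot.snapshot(n); f=p["frame"][:,:,::-1].copy()
    for y in(.029,-.029):
        print(n,proj(p,s["eef_pos"]+M[:,2]*y))
    cv2.imwrite(f"pics/{n}1.png",cv2.resize(f[r0:r0+130,c0:c0+170],None,fx=4,fy=4,interpolation=cv2.INTER_CUBIC))
E
```

```text
[0.52796953 0.18940328 0.15127419] [0.71808114 0.28325048 0.6677784 ] [[-0.944  0.013  0.33 ]
 [-0.33  -0.002 -0.944]
 [-0.011 -1.     0.006]]
top [223.18209714 224.17736054]
top [230.34312961 203.66275056]
side [245.08862844 264.34085672]
side [264.32830226 260.61078807]
```

View pics/top1.png

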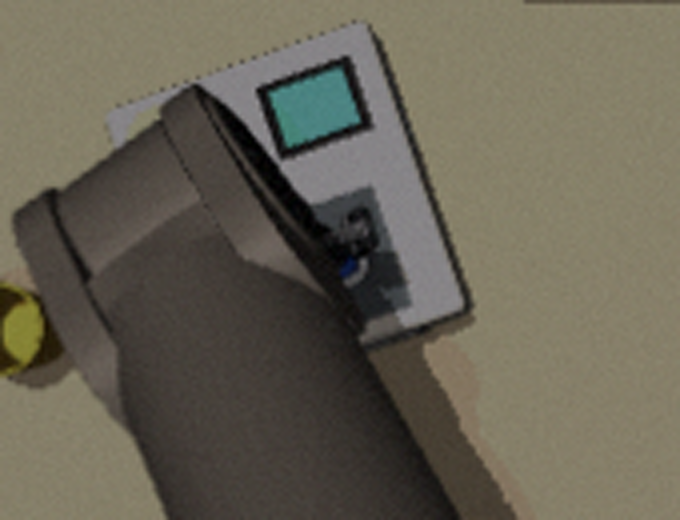

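View pics/side1.png

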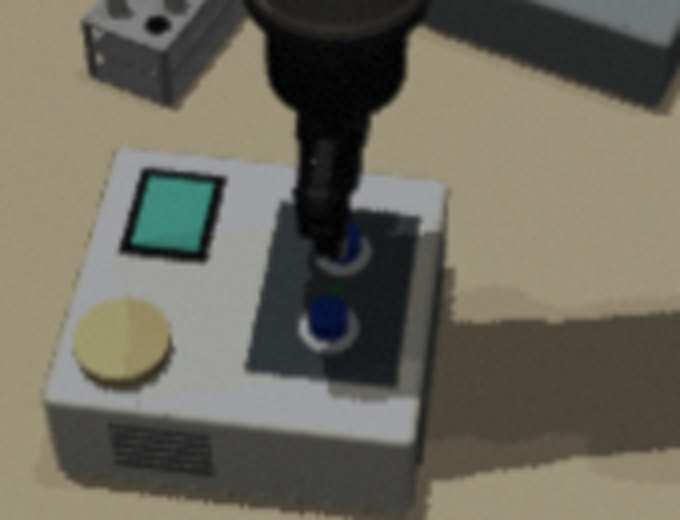

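Request:
carry_out --deltas '[[[-0.06, 0.09, -0.2, 0, 0.03, 0], [0, 0, -0.3, 0, 0, 0], [0, 0, -0.2, 0, 0, 0], [0, 0, 0, 0, 0, 0]]]'

```text
t: 4.92
eef_pos: [0.5247, 0.1945, 0.1141]
ee_rot: [-0.351, 2.039, -2.042]
contact_force: [0.7, -0.2, 0.1]
opening: 0.0462
```

```bash
python3 - <<'E'
from h import *
s=bot.sense(); M=R.from_rotvec(s["ee_rot"]).as_matrix(); print(s["eef_pos"],s["contact_force"],M.round(3))
for n,(r0,c0) in dict(side=(200,180)).items():
    p=bot.snapshot(n); f=p["frame"][:,:,::-1].copy()
    cv2.imwrite(f"pics/{n}2.png",cv2.resize(f[r0+20:r0+105,c0+20:c0+130],None,fx=7,fy=7,interpolation=cv2.INTER_CUBIC))
E
```

```text
[0.52472902 0.19453651 0.11409175] [ 0.66233539 -0.22486411  0.06547925] [[-0.944 -0.003  0.33 ]
 [-0.33  -0.002 -0.944]
 [ 0.004 -1.     0.001]]
```

View pics/side2.png

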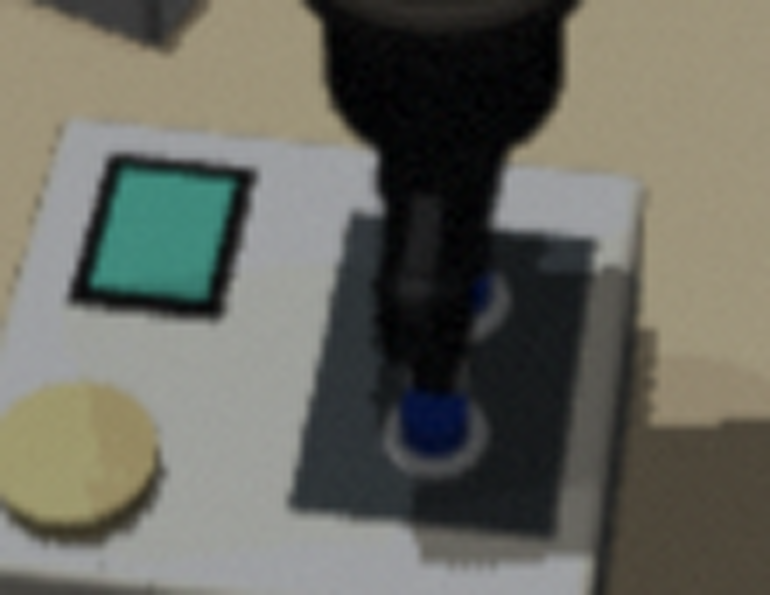

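Request:
carry_out --deltas '[[[0, 0, -0.1, 0, 0, 0], [0, 0, -0.08, 0, 0, 0]]]'

```text
t: 5.22
eef_pos: [0.5252, 0.1947, 0.1057]
ee_rot: [-0.349, 2.038, -2.041]
contact_force: [-3.8, -0.8, 5.5]
opening: 0.046
```

Request:
carry_out --deltas '[[[0, 0, -0.1, 0, 0, 0], [0, 0, -0.1, 0, 0, 0]]]'

```text
t: 5.48
eef_pos: [0.5256, 0.1949, 0.0985]
ee_rot: [-0.347, 2.037, -2.042]
contact_force: [-34.6, -15.8, 110.3]
opening: 0.046
```

Request:
carry_out --deltas '[[[0, 0, 0.02, 0, 0, 0]]]'

```text
t: 5.6
eef_pos: [0.5254, 0.1948, 0.1007]
ee_rot: [-0.347, 2.036, -2.043]
contact_force: [-5.2, -2.8, 7.8]
opening: 0.0463
```

Request:
carry_out --deltas '[[[0, 0, -0.01, 0, 0, 0], [0, 0, 0, 0, 0, 0]]]'

```text
t: 5.85
eef_pos: [0.5254, 0.1948, 0.1014]
ee_rot: [-0.346, 2.036, -2.043]
contact_force: [-3.1, -1.8, 9.0]
opening: 0.0461
```

```bash
python3 - <<'E'
from h import *
s=bot.sense(); print(s["eef_pos"],s["contact_force"])
p=bot.snapshot("side"); f=p["frame"][:,:,::-1].copy()
cv2.imwrite("pics/side3.png",cv2.resize(f[200:340,180:360],None,fx=4,fy=4,interpolation=cv2.INTER_CUBIC))
s=bot.sense(); print(s["eef_pos"],s["contact_force"])
E
```

```text
[0.52538931 0.19480345 0.10138626] [-3.06262412 -1.7718178   8.97898613]
[0.52538305 0.19479288 0.10140918] [-2.28606509 -0.72658604  6.63920029]
```

View pics/side3.png

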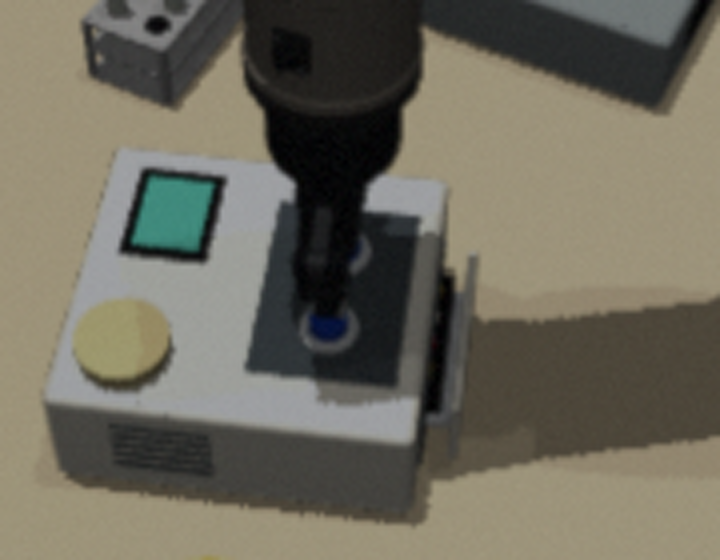

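Request:
carry_out --deltas '[[[0, 0, -0.02, 0, 0, 0], [0, 0, -0.01, 0, 0, 0]]]'

```text
t: 6.15
eef_pos: [0.5254, 0.1948, 0.1006]
ee_rot: [-0.345, 2.035, -2.043]
contact_force: [-4.0, -0.9, 7.8]
opening: 0.0461
```

Request:
carry_out --deltas '[[[0, 0, -0.01, 0, 0, 0], [0, 0, -0.01, 0, 0, 0], [0, 0, -0.01, 0, 0, 0]]]'

```text
t: 6.52
eef_pos: [0.5254, 0.1948, 0.1002]
ee_rot: [-0.344, 2.034, -2.043]
contact_force: [-3.7, -1.1, 8.2]
opening: 0.0463
```

Request:
carry_out --deltas '[[[0, 0, -0.01, 0, 0, 0], [0, 0, -0.008, 0, 0, 0], [0, 0, -0.008, 0, 0, 0], [0, 0, -0.008, 0, 0, 0]]]'

```text
t: 7.02
eef_pos: [0.5254, 0.1948, 0.0999]
ee_rot: [-0.343, 2.033, -2.043]
contact_force: [-3.8, -1.4, 8.2]
opening: 0.046
```

```bash
python3 - <<'E'
from h import *
p=bot.snapshot("side"); f=p["frame"][:,:,::-1].copy()
cv2.imwrite("pics/side4.png",cv2.resize(f[200:340,180:360],None,fx=4,fy=4,interpolation=cv2.INTER_CUBIC))
s=bot.sense(); print(s["t"],s["eef_pos"],s["contact_force"])
E
```

```text
7.075 [0.52541632 0.19478975 0.09992946] [-4.14191411 -0.79292139  8.42899059]
```

View pics/side4.png

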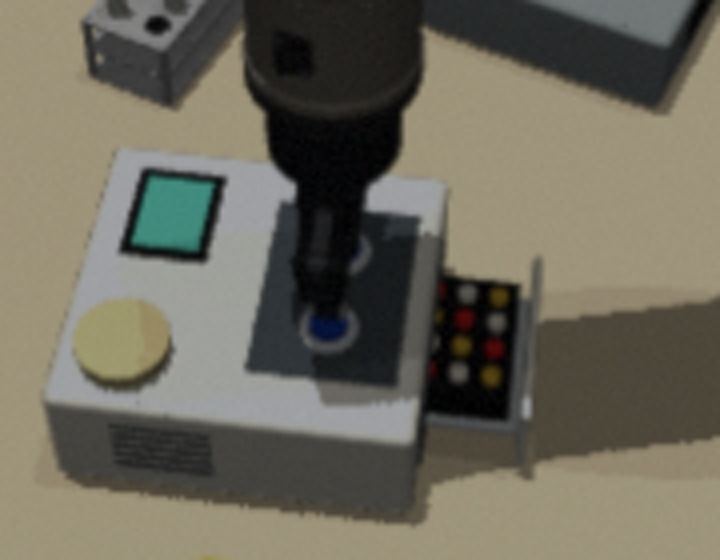

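Tray is about two thirds out (front panel at crop x≈535, up from 470) and still moving; I keep holding.

Request:
carry_out --deltas '[[[0, 0, -0.01, 0, 0, 0], [0, 0, -0.008, 0, 0, 0], [0, 0, -0.008, 0, 0, 0], [0, 0, -0.008, 0, 0, 0], [0, 0, -0.008, 0, 0, 0], [0, 0, -0.008, 0, 0, 0]]]'

```text
t: 7.82
eef_pos: [0.5254, 0.1948, 0.0999]
ee_rot: [-0.341, 2.032, -2.044]
contact_force: [-3.2, -1.4, 10.4]
opening: 0.0459
```

Request:
carry_out --deltas '[[[0, 0, -0.008, 0, 0, 0], [0, 0, -0.008, 0, 0, 0], [0, 0, -0.008, 0, 0, 0], [0, 0, -0.008, 0, 0, 0], [0, 0, -0.008, 0, 0, 0], [0, 0, -0.008, 0, 0, 0], [0, 0, -0.008, 0, 0, 0], [0, 0, -0.008, 0, 0, 0]]]'

```text
t: 8.82
eef_pos: [0.5254, 0.1948, 0.0999]
ee_rot: [-0.338, 2.029, -2.044]
contact_force: [-3.4, -0.8, 8.8]
opening: 0.0459
```

```bash
python3 - <<'E'
from h import *
p=bot.snapshot("side"); f=p["frame"][:,:,::-1].copy()
cv2.imwrite("pics/side5.png",cv2.resize(f[200:340,180:360],None,fx=4,fy=4,interpolation=cv2.INTER_CUBIC))
# expected position of tray front panel centre-top & outer edges for 90 mm
x=np.array([.943,.334,0]);y=np.array([-.334,.943,0]);c=np.array([.573,.209,0])
for o in(.06,.09):
  for yy in(.06,-.06):
    q=proj(p,c-x*(.11+o)+y*yy+[0,0,.068]); print(o,((q-[200,180])*4).round(0)[::-1])
s=bot.sense(); print(s["t"],s["eef_pos"],s["contact_force"])
E
```

```text
0.06 [517. 411.]
0.06 [532. 251.]
0.09 [568. 417.]
0.09 [579. 257.]
8.875 [0.52541097 0.19479086 0.09990918] [-4.51136305 -1.93968451  9.17780809]
```

View pics/side5.png

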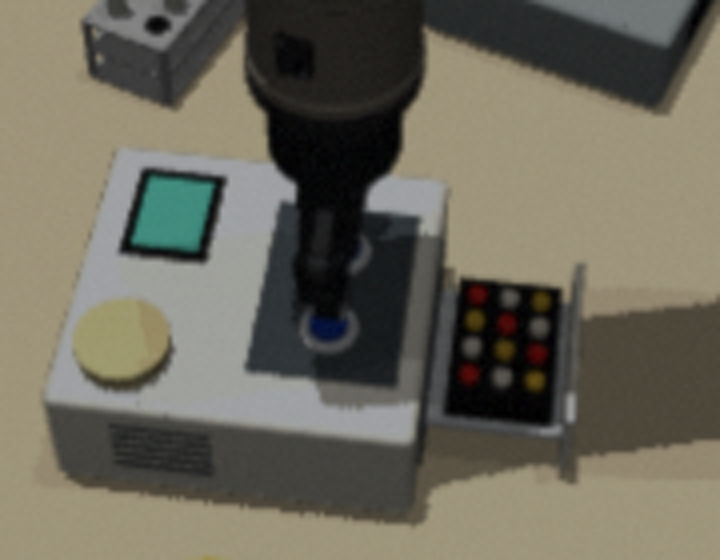

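Request:
carry_out --deltas '[[[0, 0, -0.008, 0, 0, 0], [0, 0, -0.008, 0, 0, 0], [0, 0, -0.008, 0, 0, 0], [0, 0, -0.008, 0, 0, 0], [0, 0, -0.008, 0, 0, 0]]]'

```text
t: 9.5
eef_pos: [0.5254, 0.1948, 0.0999]
ee_rot: [-0.336, 2.028, -2.045]
contact_force: [-3.7, -0.9, 9.6]
opening: 0.0459
```

```bash
python3 - <<'E'
from h import *
p=bot.snapshot("side"); f=p["frame"][:,:,::-1].copy()
c=lambda g:cv2.resize(g[200:340,180:360],None,fx=4,fy=4,interpolation=cv2.INTER_CUBIC)
a=c(f);b=cv2.imread("pics/side5.png"); d=cv2.absdiff(a,b)
print(d[240:480,430:620].mean(), d[300:400,0:90].mean())
s=bot.sense(); print(s["t"],s["eef_pos"],s["contact_force"])
E
```

```text
1.560796783625731 1.040851851851852
9.55 [0.52542905 0.19480268 0.09996512] [-4.52796521 -1.4408951   9.03215353]
```

The tray has stopped moving at its full-out position. Letting go straight up.

Request:
carry_out --deltas '[[[0, 0, 0.2, 0, 0, 0], [0, 0, 0.6, 0, 0, 0], [0, 0, 0.8, 0, 0, 0], [0, 0, 0.8, 0, 0, 0], [0, -0.5, 0.5, 0, 0, 0], [0, -1, 0.2, 0, 0, 0], [0, -1, 0, 0, 0, 0], [0, -1, 0, 0, 0, 0], [0, -0.8, 0, 0, 0, 0], [0, -0.3, 0, 0, 0, 0], [0, 0, 0, 0, 0, 0], [0, 0, 0, 0, 0, 0]]]'

```text
t: 11.05
eef_pos: [0.5242, -0.0395, 0.2647]
ee_rot: [-0.333, 2.024, -2.039]
contact_force: [-0.3, 0.2, -1.4]
opening: 0.0458
```

```bash
python3 - <<'E'
from m import *
for n in("side","top"):
    p=bot.snapshot(n); f=p["frame"][:,:,::-1]; cv2.imwrite(f"pics/{n}6.png",f)
    for a,r,c in blobs(p): print(n,a,round(r,1),round(c,1))
    for t in["petri","flask","beaker","reagent","tube_rack"]:
        for d in bot.trace(p,t)[:1]: print(t,round(d["conf"],2),np.round(d["pixel"],1))
s=bot.sense(); print(s["t"],s["eef_pos"],s["contact_force"],abs(s["dq"]).max())
E
```

```text
side 25 129.1 352.8
side 50 258.3 265.0
side 54 277.7 261.5
petri 0.89 [284.1 212.2]
flask 0.85 [143.9 333.7]
beaker 0.86 [361.  232.8]
reagent 0.66 [145.2 349.2]
tube_rack 0.68 [200.1 221.5]
top 16 122.3 542.7
top 50 224.6 224.5
top 67 229.1 440.0
top 48 231.7 204.6
petri 0.81 [193.7 182.6]
flask 0.71 [204.4 431.8]
reagent 0.82 [233.  428.4]
tube_rack 0.73 [145.1 293.8]
11.65 [ 0.52413848 -0.04081895  0.26458271] [-0.37792001  0.13825661  0.1433167 ] 0.00228531055522748
```

View pics/side6.png

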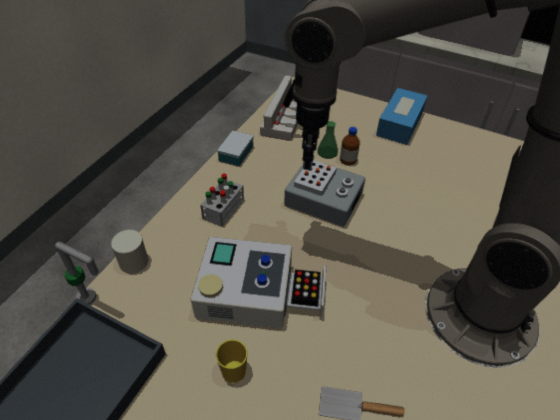

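View pics/top6.png

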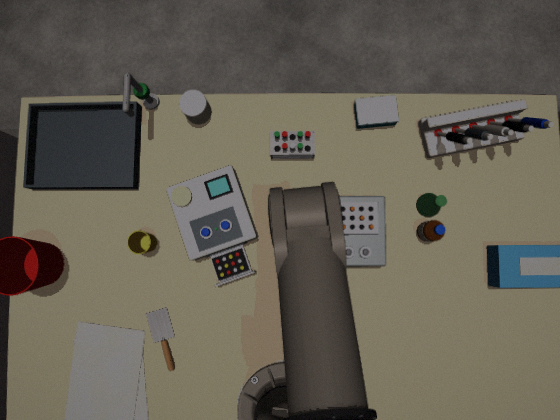

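```bash
python3 -c "
from bench import bot
print(bot.sign_off())"
```

```text
the job is handed in; nothing more can be done
None
```

I pressed both blue release buttons together, one fingertip on each, and held them until the tray had slid all the way out. I then lifted straight up, moved clear and handed the job in at about 11.7 s of the 38 s allowed. The hand-in reports no verdict.

**Last checks:**
- **Tray:** its front panel showed within about 5 pixels, in a 4× enlarged view, of where 90 mm out should appear. It did not move over a further 0.7 s of holding.
- **Buttons:** both blue caps are back at their starting pixels, to within 0.1 in both cameras.
- **Other things:** the petri dish, flask, beaker, reagent bottle and tube rack look unmoved. The network's positions differ from the start by up to about 4 pixels, which I put down to its own scatter. It missed the beaker in the last top picture, but the beaker is plainly visible there in its place.
- **Contact:** the force on the tool is back to about zero, with the gripper in free air at 0.26 m height.

**One step went badly:** the buttons reached their stops sooner than I expected, and the wrist force read 110 N at the end of that move, close to the 120 N limit. I backed off at once and held with about 8–10 N after that. The reading is only given at the end of each move, so I can't rule out a slightly higher peak in between.

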